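# Break the lid stay and shut the lamp-fittings chest

## Task

Shut the green chest of lamp fittings: its lid is propped open by a folding stay locked at the knee, so first press the red knee knob down until the stay has clearly folded while the lid is still up, then lower the lid gently until it is fully shut. Never push the lid against the locked stay, do not let the lid swing fast or slam, leave the things around the chest where they stand, and let go of everything at the end.

Things in the scene. Friction and masses are not known exactly. Their poses are not given: they have to be found in the camera images.
- chest: Green steel chest, open on top, fixed to the table: 260 mm along its x, 200 along its y, 100 high, walls 6. Origin: centre of its underside on the table; z up; turned up to 0.45 rad either way. The lid's hinge line runs along x on its +y rim (y +100, z 100). The stay stands inside its +x end wall, above the rim. Bulbs and sockets inside are fixed, below 75 mm.
- lid_shell: Green lid, 260 x 200 mm, 31 deep, 0.4-0.6 kg. Origin: middle of the hinge line. Shut, its axes are the chest's: it reaches from the hinge to y -200, skirts down to z 0, flat outer face at z +31. Found open 1.62 rad (93 degrees) from shut, outer face (+z) to the chest's +y side. It can be shut by pushing on the outer face near the free edge, following the arc.
- lid (a joint): Lid angle: 0 as found (propped open), grows as it closes, 1.62 rad fully shut (a hard stop). The hinge is stiff (0.65 N m friction): the lid stays where it is left at any angle, and has to be pushed all the way down.
- lid_edge (a point): Middle of the lid's free edge, on its outer face (lid_shell 0, -200, +31 mm); about 300 mm over the table at the start, 131 mm when shut. Its axes are those of lid_shell.
- stay_knee (a joint): Fold of the stay: 0 locked (over centre, on a stop), 0.2 straight, grows as the knob is pressed down: 0.6 some 28 mm below its locked place, 1.0 at 45 mm, 2.4 lid shut. Below 0.2 pushing the lid only jams the stay. Pressing takes under 12 N and starts to draw the lid shut (0.1 rad of lid at 0.8). Once folded it does not relock by itself and folds on freely as the lid is lowered.
- knee_knob (a point): Centre of the red knee knob, a round bar 22 mm in diameter, 42 long along the chest's x, between the stay's two flat bars (102 mm pin to pin). Starts at chest x +87, y +18, z +157, clear above; the open lid stands 80 mm away to chest +y, the end wall's inner face 37 mm in +x. Pressed, it swings down and a little towards the lid, about point stay_pin. Its turning axes do not matter.
- stay_pin (a point): Lower pin of the stay, fixed to the chest inside its +x end wall, at chest x +112, y -73, z +110 mm; the knob swings about it on a circle of 102 mm radius in the chest's y-z plane. Axes as the chest's.
- globe_lamp: Small loose white table lamp: a 84 mm globe on a round foot, 110 mm high. Origin: centre of its underside. Leave alone.
- screw_tin: Loose red tin with a paper band, 64 mm diameter, 75 mm high. Origin: centre of its underside. Leave alone.
- radio: Loose small wooden radio, 60 x 100 x 70 mm high. Origin: centre of its underside. Leave alone.

How it is judged:
By the outcome, as a careful person would: the job done as asked, in the order asked, and still so for the second after the job is handed in, with the robot touching nothing.
It also fails if it takes over 54 s, if anything falls off the work surface, if the arm or the gripper's body presses on something with over 40 N, if the wrist force passes 120 N, or if a joint passes its speed limit or range.

## Robot

A 6-joint arm with a two-finger parallel gripper is mounted at the origin on the work surface. World frame = base frame: x ahead of the robot, y to its left, z up, the work surface at z = 0. Lengths are in m, angles in rad, forces in N, time in s.
With the tool pointing down it reaches from about 0.2 to 0.875 m from the base axis. Payload 3.4 kg.
Tool frame: the origin (TCP) lies between the finger pads; the fingertips stand 11 mm ahead of it and the grasp point (between the pads) lies 8 mm behind it; x points along the fingers, z is the direction in which the jaws open and shut, and the axes are right-handed (so a half turn about x gives the same grasp; the last joint's range is limited). The gripper opens to 94 mm and grips with 3 to 60 N. Pads are 16 mm wide; open, the fingers measure 119 mm over their backs; the gripper's body (75 mm by 177 mm) begins 78 mm behind the grasp point.
Start: joints at [1.155, 0.276, 1.505, -0, 1.361, -0.121], TCP at [0.167, 0.55, 0.216] pointing down, gripper open.
Joint ranges: [-2.89, 2.89], [-0.75, 2.08], [0.22, 2.7], [-1.18, 4.32], [0.11, 2.71], [-2.7, 2.7]. Speed limits (rad/s): [2.57, 2.57, 3.14, 3.14, 3.14, 3.14].

## Interface

Orientations are given as a rotation vector (axis times angle).
In Python, from bench import read_state, get_image, job_done gives the robot as it stands.
- The arm moves only by the tool apply_moves, never from a script. Its argument "motion" is one flat list of numbers, 6 for each row, row after row: the shift along the tool's x, y, z in m, then the turn, a rotation vector about the tool's x, y, z in degrees. A call has exactly 10 rows; each row shifts and turns the pose as measured when the row begins, along the tool's axes as they then stand; what a row does not reach is not made up. A row lasts 1/10 s, in which the tool goes at most 50 mm and 8.59 degrees, less where a joint would pass 70% of its speed; a pose out of reach is approached as far as the arm can. A call with a gripper value outside its range is refused whole. "hand" is the opening, from 0 (shut) to 1 (fully open), set as the call begins (left out, the last holds). The fingers move at their own pace and stop on an object; "newtons" is the grip in N (left out, the last holds). Time passes only in rows, so rows that do not move let the fingers close, or fill a call up. It gives the time, the measured TCP pose, the force and the opening at its end, in the units of the state.
- read_state(): the state, without advancing time (a new reading comes with each control period).
- get_image(name): name is "scene" or "top" or "wrist"; returns a dict with "img" (480x640x3 uint8, blue, green, red), "z_map" (480x640 float32, m along the optical axis (not along the pixel's ray), 0 where there is no reading), "K" (3x3 intrinsics, pixels), "R" (3x3) and "t" (3): a world point X has camera coordinates R X + t. Camera axes: x right, y down, z forward; pixel columns grow to the right and rows downward; lengths in m; the calibration is good to about 2 mm. A picture is of the moment at which its call begins.
- job_done(): hands the job in, once; it reports no verdict.
The state is a dict: "time": time; "joint_positions": joint angles; "dq": joint speeds; "tau": joint torques, N m; "tcp_pos": TCP position; "eef_rot": TCP orientation; "force": force on the tool from outside, world axes, zero at the start; "moment": the same for the moment, N m; "gripper_width": finger opening in m.
Only numpy, scipy, OpenCV 4.12 (cv2) and the standard library are available. Lean on these libraries where they do the work, as an engineer would, in place of code of your own. Each camera call takes 0.05 s, during which the arm holds its last target.

## Working session

There is one attempt and no reset: what is moved stays moved. The work goes in short steps, Python scripts to look and compute and a tool call to move; the robot and the scene stay as the last step left them, time stands still between calls to the robot, and variables do not carry over. Pictures are saved under pics/ and viewed, and the job is handed in when it is done.

Besides the shell and the picture viewer there is one more tool, called after ">>>" by a JSON object that holds its "fn" and its "kwargs", one argument or row to a line. apply_moves: Moves the arm, as the interface text tells. Its arguments: {"type":"object","properties":{"motion":{"type":"array","items":{"type":"number"}},"hand":{"type":"number"},"newtons":{"type":"number"}},"required":["motion"]}

```bash
mkdir -p pics; ls; python3 - <<'E'
from bench import read_state,get_image
import cv2,numpy as np
for n in ["scene","top","wrist"]:
    d=get_image(n); cv2.imwrite(f"pics/{n}0.png",d["img"]); np.savez(f"pics/{n}0.npz",**d)
    print(n,d["K"].tolist(),d["R"].tolist(),d["t"].tolist())
print(read_state())
E
```

```text
pics
scene [[582.5726918229959, 0.0, 319.17702895428675], [0.0, 582.5726918229959, 246.11938038909076], [0.0, 0.0, 1.0]] [[-0.815716365132412, 0.5784060532428626, 0.007297206806737452], [0.38413039500212914, 0.5510783984066399, -0.7407809652286435], [-0.43249352745523684, -0.6014640773825045, -0.6717070137550588]] [0.46443924700245764, -0.08811079808190818, 1.4901103993716551]
top [[606.6976640035341, 0.0, 326.3775025846047], [0.0, 606.6976640035341, 242.4393256807025], [0.0, 0.0, 1.0]] [[-0.028182244146337958, -0.9996020086308645, -0.0012591489255635198], [-0.980496668224367, 0.027888659486723966, -0.1945469256322214], [0.19450461361055613, -0.004248177629773438, -0.9808924040235165]] [0.024571458354706716, 0.6370992169608813, 1.1170259345736309]
wrist [[427.2686006640026, 0.0, 309.45474686486233], [0.0, 427.2686006640026, 237.2702395436906], [0.0, 0.0, 1.0]] [[0.2898172781482769, 0.9570797676046899, -0.00206487977353089], [0.9313667331689902, -0.28153293756405756, 0.23085756087396705], [0.22036776904268301, -0.06882967026150338, -0.9729853662100195]] [-0.5738765042844505, -0.02560996835610572, 0.39114169891648093]
{'time': 0.15, 'joint_positions': array([ 1.15501538e+00,  2.76450267e-01,  1.50577152e+00, -9.62540902e-06,
        1.36069568e+00, -1.21002352e-01]), 'dq': array([-0.00044778,  0.00018265, -0.00633334, -0.00073285, -0.00080674,
       -0.00022112]), 'tau': array([ 5.58610518e-04, -4.04926908e+01, -2.37431395e+01,  7.01892190e-02,
        3.14640650e-02, -8.68086454e-05]), 'tcp_pos': array([0.1669102 , 0.54984803, 0.21583135]), 'eef_rot': array([-0.99007761,  1.33552711,  0.98897608]), 'force': array([0.53191914, 0.06703436, 0.48081686]), 'moment': array([-0.04086514,  0.00452859,  0.00016242]), 'gripper_width': 0.09396679782571611}
```

View pics/scene0.png

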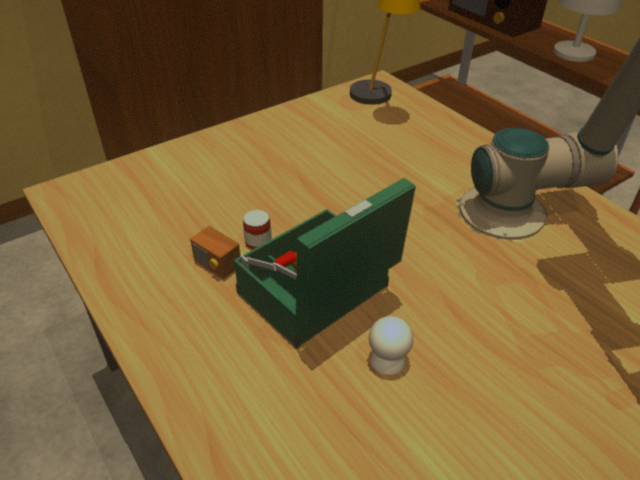

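View pics/top0.png

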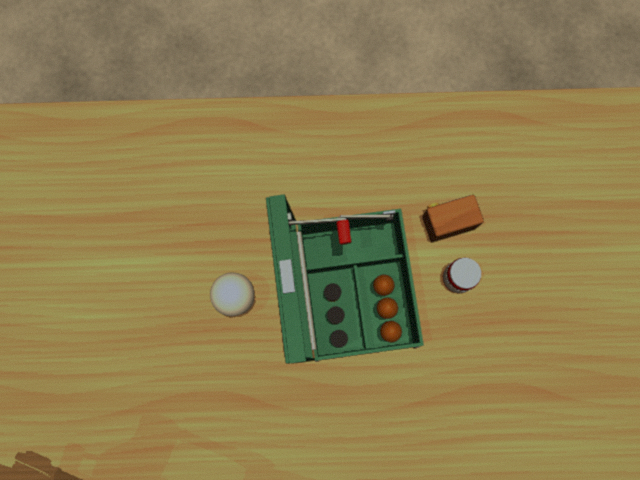

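View pics/wrist0.png

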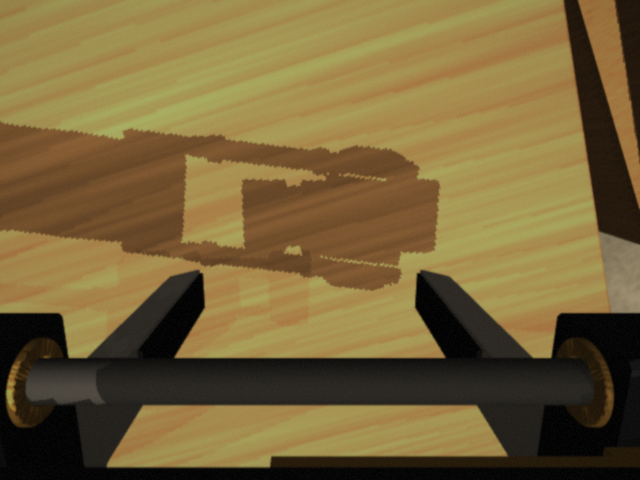

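```bash
cat > h.py <<'E'
import numpy as np,cv2
def cloud(d):
    z=d["z_map"];v,u=np.mgrid[0:480,0:640];K=d["K"]
    P=np.stack([(u-K[0,2])*z/K[0,0],(v-K[1,2])*z/K[1,1],z],-1)
    return (P-d["t"])@d["R"]
E
python3 - <<'E'
from h import *
for n in ["top","scene"]:
    d=np.load(f"pics/{n}0.npz");W=cloud(d);hsv=cv2.cvtColor(d["img"],cv2.COLOR_BGR2HSV);ok=d["z_map"]>0
    H,S,V=[hsv[...,i].astype(int) for i in range(3)]
    g=ok&(H>55)&(H<95)&(S>80)&(V>25)&(W[...,0]>.3)
    z=W[...,2]
    for lo,hi in [(.09,.11),(.27,.32)]:
        m=(g&(z>lo)&(z<hi)).astype(np.uint8)
        if lo==.09:
            P=W[m>0]
        else: P=W[m>0]
        r=cv2.minAreaRect((P[:,:2]*1000).astype(np.float32)); print(n,lo,len(P),r,cv2.boxPoints(r).round(1).tolist(),np.median(P[:,2]),P[:,2].max())
    r=ok&((H<5)|(H>174))&(S>200)&(V>100)&(z>.1)
    P=W[r];print("red",len(P),P.mean(0),P.min(0),P.max(0)); 
    rr=cv2.minAreaRect((P[:,:2]*1000).astype(np.float32));print(rr)
    o=ok&(z>.02)&(W[...,0]>.3)
    nlab,lab,st,c=cv2.connectedComponentsWithStats(o.astype(np.uint8))
    for i in range(1,nlab):
        if st[i,4]>200:
            P=W[lab==i];print(i,st[i],P.min(0).round(3),P.max(0).round(3))
E
```

```text
top 0.09 1598 ((551.8933715820312, -43.127113342285156), (259.4353332519531, 215.07989501953125), 6.162703514099121) [[411.3999938964844, 49.900001525878906], [434.5, -164.0], [692.4000244140625, -136.10000610351562], [669.2999877929688, 77.69999694824219]] 0.10193213833516461 0.10984179130865801
top 0.27 2799 ((539.2504272460938, 72.32356262207031), (258.62701416015625, 30.652212142944336), 6.260222911834717) [[409.0, 73.5], [412.3999938964844, 43.0], [669.5, 71.19999694824219], [666.0999755859375, 101.69999694824219]] 0.2987717674246642 0.3045741820678436
red 230 [ 0.63676177 -0.02389501  0.16501755] [ 0.61698856 -0.03526705  0.15584508] [ 0.6576511  -0.01304996  0.1711643 ]
((636.9464111328125, -24.280881881713867), (40.0679817199707, 19.7768497467041), 4.9897990226745605)
1 [ 266  194  158  170 9119] [ 0.409 -0.167  0.02 ] [0.693 0.101 0.307]
2 [ 424  195   60   46 1858] [ 0.643 -0.301  0.02 ] [ 0.726 -0.191  0.077]
3 [ 444  258   37   35 1018] [ 0.536 -0.286  0.02 ] [ 0.6   -0.224  0.081]
4 [ 210  272   44   45 1520] [0.5   0.148 0.06 ] [0.583 0.229 0.114]
5 [373 274  22  22 369
[... 735 characters left out ...]
4.84590911865234), (259.9835205078125, 34.81501770019531), 5.724695205688477) [[408.5, 79.19999694824219], [411.8999938964844, 44.599998474121094], [670.5999755859375, 70.5], [667.0999755859375, 105.0999984741211]] 0.29804218975953367 0.30192310809766437
red 148 [ 0.6358432  -0.01985555  0.16436809] [ 0.61617571 -0.03209953  0.15521296] [ 0.65644523 -0.01194392  0.1699165 ]
((636.2627563476562, -22.058452606201172), (40.401039123535156, 19.9600772857666), 1.3458195924758911)
1 [   0    0  177   75 8597] [ 0.3   -1.797  0.02 ] [ 0.792 -1.253  0.268]
2 [  190   178   226   166 17161] [ 0.406 -0.298  0.02 ] [0.725 0.104 0.305]
3 [ 369  316   45   48 1587] [0.503 0.155 0.02 ] [0.582 0.233 0.113]
```

```bash
cat >> h.py <<'E'
from scipy.spatial.transform import Rotation as Ro
YAW=np.radians(6.1);C0=np.array([.553,-.051,0]);RC=Ro.from_euler('z',YAW).as_matrix()
SZ=1
def goal(tip,tilt,sz=None):
    """tip: chest mm of fingertip; tilt deg (+: tool points toward chest +y)"""
    sz=SZ if sz is None else sz
    a=np.radians(tilt);x=np.array([0,np.sin(a),-np.cos(a)]);z=np.array([sz,0,0.]);y=np.cross(z,x)
    R=RC@np.stack([x,y,z],1);p=C0+RC@(np.array(tip)/1000.);return p-R[:,0]*.011,R
def cur():
    from bench import read_state
    s=read_state();return s,s["tcp_pos"],Ro.from_rotvec(s["eef_rot"]).as_matrix()
def show():
    s,p,R=cur();tip=RC.T@(p+R[:,0]*.011-C0)*1000;X=RC.T@R
    print("t",round(s["time"],2),"tip chest",tip.round(1),"toolx",X[:,0].round(3),"toolz",X[:,2].round(3),"F",s["force"].round(1),"q",s["joint_positions"].round(2),"w",round(s["gripper_width"],3))
def rows(tip,tilt,N,sz=None):
    s,p,R=cur();g,G=goal(tip,tilt,sz)
    w=Ro.from_matrix(R.T@G).as_rotvec()/N
    M=sum(R@Ro.from_rotvec(w*k).as_matrix() for k in range(N))
    sh=np.linalg.solve(M,g-p);print(N,"rows: shift mm",(sh*1000).round(1),"deg",np.degrees(w).round(2),"|",np.linalg.norm(sh).round(4))
E
python3 - <<'E'
from h import *
show()
for sz in (1,-1):rows([80,5,330],15,20,sz)
s,p,R=cur();print(R.round(3))
E
```

```text
t 0.15 tip chest [-320.1  638.5  204.8] toolx [-0.001 -0.001 -1.   ] toolz [ 0.391  0.921 -0.001] F [0.5 0.1 0.5] q [ 1.16  0.28  1.51 -0.    1.36 -0.12] w 0.094
20 rows: shift mm [-11.2 -38.8  -1.8] deg [ 3.33 -0.44  0.66] | 0.0404
20 rows: shift mm [ -8.1  -2.1 -43.7] deg [-5.61 -0.74 -0.49] | 0.0445
[[-0.001 -0.957  0.291]
 [-0.001  0.291  0.957]
 [-1.     0.    -0.001]]
```

>>> {"fn": "apply_moves", "kwargs": {
  "motion": [-0.02,0,0,0,0,0,-0.02,0,0,0,0,0,-0.02,0,0,0,0,0,-0.02,0,0,0,0,0,-0.02,0,0,0,0,0,-0.02,0,0,0,0,0,-0.02,0,0,0,0,0,-0.02,0,0,0,0,0,-0.02,0,0,0,0,0,0,0,0,0,0,0],
  "hand": 0,
  "newtons": 20
}}

```text
time: 1.15
tcp_pos: [0.1663, 0.5483, 0.3975]
eef_rot: [-0.996, 1.346, 0.986]
force: [-0.6, -1.0, -0.0]
gripper_width: 0.0173
```

```bash
python3 - <<'E'
from h import *
show()
rows([80,5,380],15,30)
E
```

```text
t 1.15 tip chest [-320.9  636.9  386.5] toolx [-0.006 -0.011 -1.   ] toolz [ 0.391  0.92  -0.013] F [-0.6 -1.  -0. ] q [ 1.16  0.24  1.12 -0.    1.79 -0.12] w 0.017
30 rows: shift mm [ -3.1 -26.4  -1.1] deg [ 2.22 -0.32  0.45] | 0.0266
```

>>> {"fn": "apply_moves", "kwargs": {
  "motion": [-0.003,-0.0264,-0.001,2.2,-0.3,0.45,-0.003,-0.0264,-0.001,2.2,-0.3,0.45,-0.003,-0.0264,-0.001,2.2,-0.3,0.45,-0.003,-0.0264,-0.001,2.2,-0.3,0.45,-0.003,-0.0264,-0.001,2.2,-0.3,0.45,-0.003,-0.0264,-0.001,2.2,-0.3,0.45,-0.003,-0.0264,-0.001,2.2,-0.3,0.45,-0.003,-0.0264,-0.001,2.2,-0.3,0.45,-0.003,-0.0264,-0.001,2.2,-0.3,0.45,-0.003,-0.0264,-0.001,2.2,-0.3,0.45]
}}

```text
time: 2.15
tcp_pos: [0.3992, 0.4152, 0.4021]
eef_rot: [-0.625, 1.493, 0.758]
force: [-0.2, -0.6, -0.9]
gripper_width: 0.0003
```

```bash
python3 - <<'E'
from h import *
show()
rows([80,5,380],15,20)
E
```

```text
t 2.15 tip chest [-104.1  480.6  391.2] toolx [-0.06   0.066 -0.996] toolz [0.714 0.7   0.003] F [-0.2 -0.6 -0.9] q [ 0.63  0.24  1.11  0.09  1.81 -0.24] w 0.0
20 rows: shift mm [ -3.9 -26.   -1.1] deg [ 2.19 -0.38  0.47] | 0.0263
```

>>> {"fn": "apply_moves", "kwargs": {
  "motion": [-0.004,-0.026,-0.001,2.2,-0.4,0.5,-0.004,-0.026,-0.001,2.2,-0.4,0.5,-0.004,-0.026,-0.001,2.2,-0.4,0.5,-0.004,-0.026,-0.001,2.2,-0.4,0.5,-0.004,-0.026,-0.001,2.2,-0.4,0.5,-0.004,-0.026,-0.001,2.2,-0.4,0.5,-0.004,-0.026,-0.001,2.2,-0.4,0.5,-0.004,-0.026,-0.001,2.2,-0.4,0.5,-0.004,-0.026,-0.001,2.2,-0.4,0.5,-0.004,-0.026,-0.001,2.2,-0.4,0.5]
}}

```text
time: 3.15
tcp_pos: [0.5634, 0.1987, 0.3896]
eef_rot: [-0.227, 1.582, 0.518]
force: [-0.2, -0.1, 0.4]
gripper_width: 0.0002
```

```bash
python3 - <<'E'
from h import *
show()
rows([80,-5,380],15,10)
E
```

```text
t 3.15 tip chest [ 36.1 249.1 378.8] toolx [-0.071  0.174 -0.982] toolz [ 0.933  0.359 -0.004] F [-0.2 -0.1  0.4] q [ 0.11  0.3   1.08  0.18  1.83 -0.32] w 0.0
10 rows: shift mm [ -5.8 -25.3  -0.9] deg [ 2.05 -0.49  0.41] | 0.026
```

>>> {"fn": "apply_moves", "kwargs": {
  "motion": [-0.006,-0.0255,-0.001,2.1,-0.5,0.4,-0.006,-0.0255,-0.001,2.1,-0.5,0.4,-0.006,-0.0255,-0.001,2.1,-0.5,0.4,-0.006,-0.0255,-0.001,2.1,-0.5,0.4,-0.006,-0.0255,-0.001,2.1,-0.5,0.4,-0.006,-0.0255,-0.001,2.1,-0.5,0.4,-0.006,-0.0255,-0.001,2.1,-0.5,0.4,-0.006,-0.0255,-0.001,2.1,-0.5,0.4,-0.006,-0.0255,-0.001,2.1,-0.5,0.4,-0.006,-0.0255,-0.001,2.1,-0.5,0.4]
}}

```text
time: 4.15
tcp_pos: [0.6294, -0.0637, 0.3731]
eef_rot: [0.152, 1.596, 0.268]
force: [-1.0, 0.4, 0.4]
gripper_width: 0.0006
```

```bash
python3 - <<'E'
from h import *
show()
rows([83,5,190],15,10)
from bench import get_image
for n in ["scene","top"]:
    d=get_image(n); cv2.imwrite(f"pics/{n}1.png",d["img"])
E
```

```text
t 4.15 tip chest [ 74.4 -17.9 362.5] toolx [-0.018  0.265 -0.964] toolz [ 0.999 -0.029 -0.026] F [-1.   0.4  0.4] q [-0.35  0.39  0.99  0.24  1.89 -0.36] w 0.001
10 rows: shift mm [17.2 -2.3  1. ] deg [-0.2  -0.1  -0.03] | 0.0174
```

View pics/scene1.png

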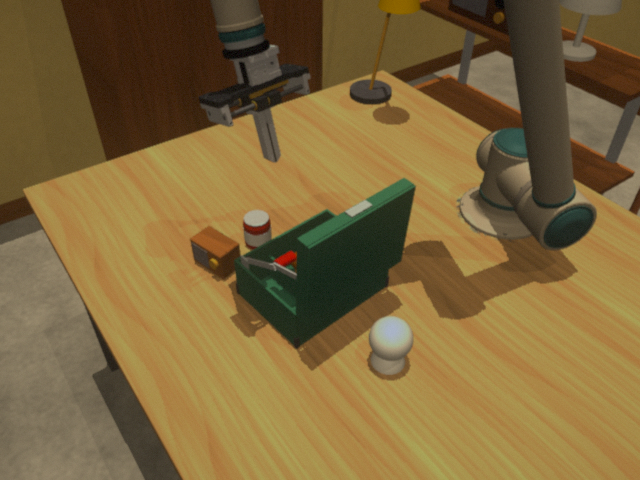

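>>> {"fn": "apply_moves", "kwargs": {
  "motion": [0.017,-0.0023,0.001,0,0,0,0.017,-0.0023,0.001,0,0,0,0.017,-0.0023,0.001,0,0,0,0.017,-0.0023,0.001,0,0,0,0.017,-0.0023,0.001,0,0,0,0.017,-0.0023,0.001,0,0,0,0.017,-0.0023,0.001,0,0,0,0.017,-0.0023,0.001,0,0,0,0.017,-0.0023,0.001,0,0,0,0,0,0,0,0,0]
}}

```text
time: 5.25
tcp_pos: [0.6268, -0.0347, 0.2043]
eef_rot: [0.157, 1.61, 0.277]
force: [-0.4, -0.2, -1.3]
gripper_width: 0.0004
```

```bash
python3 - <<'E'
from h import *
show()
# contact point on knob top along the tool: centre minus 11 mm along toolx, tilt 15
import math
for dz in (-8,0,10,20,30,40,48):
    zc=157-dz; y=-73+math.sqrt(102**2-(zc-110)**2); print(dz,round(y,1),zc,"tip",round(y-11*math.sin(.26),1),round(zc+11*math.cos(.26),1))
rows([86,12,176],15,10)
from bench import get_image
for n in ["scene","top"]:
    d=get_image(n); cv2.imwrite(f"pics/{n}2.png",d["img"])
E
```

```text
t 5.25 tip chest [ 74.8  11.4 193.8] toolx [-0.031  0.274 -0.961] toolz [ 0.999 -0.025 -0.04 ] F [-0.4 -0.2 -1.3] q [-0.31  0.42  1.34  0.24  1.52 -0.42] w 0.0
-8 12.9 165 tip 10.1 175.6
0 17.5 157 tip 14.7 167.6
10 22.1 147 tip 19.2 157.6
20 25.4 137 tip 22.5 147.6
30 27.6 127 tip 24.7 137.6
40 28.8 117 tip 25.9 127.6
48 29.0 109 tip 26.2 119.6
10 rows: shift mm [ 1.7 -0.4  1.1] deg [-0.2  -0.18 -0.09] | 0.0021
```

View pics/scene2.png

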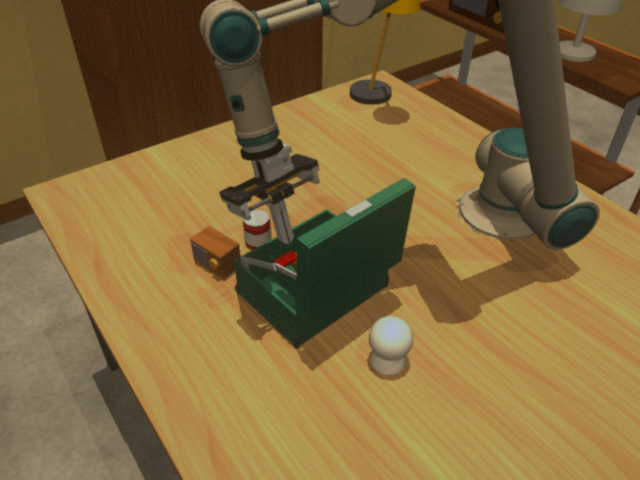

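View pics/top2.png

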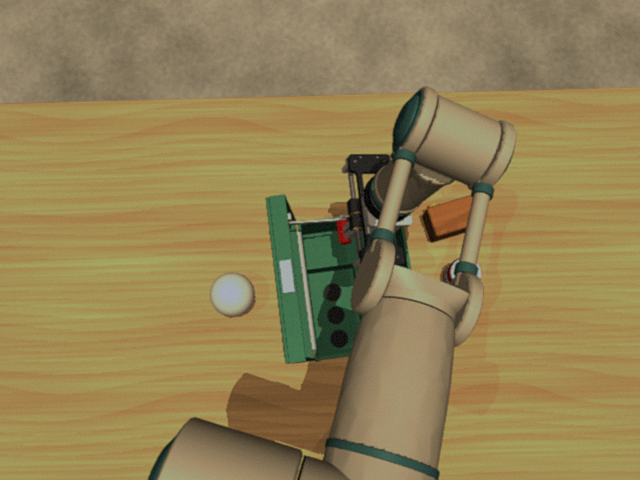

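>>> {"fn": "apply_moves", "kwargs": {
  "motion": [0.002,0,0.001,0,0,0,0.002,0,0.001,0,0,0,0.002,0,0.001,0,0,0,0.002,0,0.001,0,0,0,0.002,0,0.001,0,0,0,0.002,0,0.001,0,0,0,0.002,0,0.001,0,0,0,0.002,0,0.001,0,0,0,0.002,0,0.001,0,0,0,0,0,0.001,0,0,0]
}}

```text
time: 6.35
tcp_pos: [0.6399, -0.0298, 0.1914]
eef_rot: [0.154, 1.599, 0.274]
force: [-0.3, 0.5, 0.2]
gripper_width: 0.0007
```

```bash
python3 - <<'E'
from h import *
show()
rows([86,22.5,148],15,10)
E
```

```text
t 6.35 tip chest [ 88.5  14.8 180.8] toolx [-0.021  0.27  -0.963] toolz [ 0.999 -0.025 -0.029] F [-0.3  0.5  0.2] q [-0.3   0.44  1.34  0.24  1.49 -0.41] w 0.001
10 rows: shift mm [ 3.4 -0.1 -0.2] deg [-0.18 -0.12 -0.06] | 0.0034
```

>>> {"fn": "apply_moves", "kwargs": {
  "motion": [0.0035,0,0,0,0,0,0.0035,0,0,0,0,0,0.0035,0,0,0,0,0,0.0035,0,0,0,0,0,0.0035,0,0,0,0,0,0.0035,0,0,0,0,0,0.0035,0,0,0,0,0,0.0035,0,0,0,0,0,0.0035,0,0,0,0,0,0.0035,0,0,0,0,0]
}}

```text
time: 7.35
tcp_pos: [0.6391, -0.0206, 0.1568]
eef_rot: [0.152, 1.596, 0.273]
force: [-0.9, -2.6, 3.7]
gripper_width: 0.0004
```

```bash
python3 - <<'E'
from h import *
show()
rows([86,26,120],15,10)
E
```

```text
t 7.35 tip chest [ 88.7  24.  146.2] toolx [-0.018  0.268 -0.963] toolz [ 0.999 -0.026 -0.026] F [-0.9 -2.6  3.7] q [-0.29  0.46  1.41  0.25  1.41 -0.42] w 0.0
10 rows: shift mm [ 2.6 -0.5 -0.3] deg [-0.18 -0.1  -0.05] | 0.0026
```

>>> {"fn": "apply_moves", "kwargs": {
  "motion": [0.0028,-0.0005,0,0,0,0,0.0028,-0.0005,0,0,0,0,0.0028,-0.0005,0,0,0,0,0.0028,-0.0005,0,0,0,0,0.0028,-0.0005,0,0,0,0,0.0028,-0.0005,0,0,0,0,0.0028,-0.0005,0,0,0,0,0.0028,-0.0005,0,0,0,0,0.0028,-0.0005,0,0,0,0,0.0028,-0.0005,0,0,0,0]
}}

```text
time: 8.35
tcp_pos: [0.6391, -0.0204, 0.1352]
eef_rot: [0.147, 1.589, 0.271]
force: [-2.3, -3.0, 9.1]
gripper_width: 0.0005
```

```bash
python3 - <<'E'
from h import *
show()
from bench import get_image
for n in ["scene","top"]:
    d=get_image(n); cv2.imwrite(f"pics/{n}3.png",d["img"]);np.savez(f"pics/{n}3.npz",**d)
E
```

```text
t 8.35 tip chest [ 88.7  24.2 124.6] toolx [-0.011  0.264 -0.965] toolz [ 1.    -0.025 -0.018] F [-2.3 -3.   9.1] q [-0.29  0.47  1.44  0.25  1.35 -0.43] w 0.001
```

View pics/scene3.png

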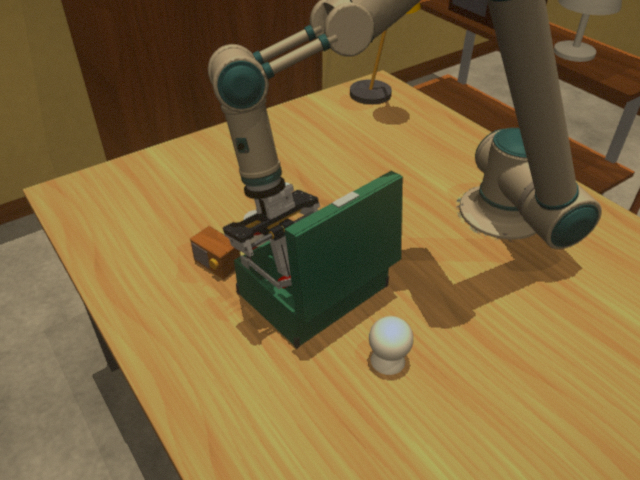

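View pics/top3.png

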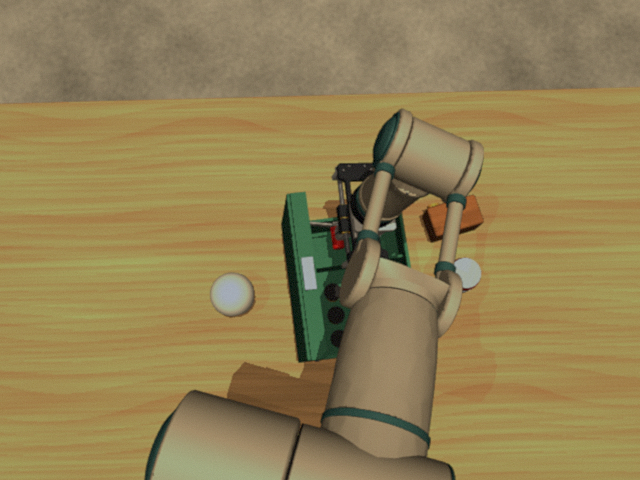

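>>> {"fn": "apply_moves", "kwargs": {
  "motion": [-0.01,0,0,0,0,0,-0.02,0,0,0,0,0,-0.025,0,0,0,0,0,-0.03,0,0,0,0,0,-0.03,0,0,0,0,0,-0.03,0,0,0,0,0,-0.03,0,0,0,0,0,-0.03,0,0,0,0,0,-0.03,0,0,0,0,0,-0.01,0,0,0,0,0]
}}

```text
time: 9.45
tcp_pos: [0.6476, -0.0849, 0.3749]
eef_rot: [0.153, 1.6, 0.276]
force: [0.5, -0.6, -0.8]
gripper_width: 0.0007
```

```bash
python3 - <<'E'
from h import *
show()
from bench import get_image
for n in ["scene","top"]:
    d=get_image(n); cv2.imwrite(f"pics/{n}4.png",d["img"]);np.savez(f"pics/{n}4.npz",**d)
    W=cloud(d);hsv=cv2.cvtColor(d["img"],cv2.COLOR_BGR2HSV);H,S,V=[hsv[...,i].astype(int) for i in range(3)]
    c=(W-C0)@RC*1000
    g=(d["z_map"]>0)&(H>55)&(H<95)&(S>80)&(V>25)&(abs(c[...,0])<128)&(c[...,1]>60)&(c[...,1]<180)
    for lo in range(120,310,20):
        m=g&(c[...,2]>lo)&(c[...,2]<=lo+20)
        if m.sum()>10: print(n,lo,m.sum(),np.percentile(c[m][:,1],[2,98]).round(1),c[m][:,2].max().round(1))
    r=((H<5)|(H>174))&(S>200)&(V>80)&(c[...,2]>80)&(abs(c[...,0])<128)&(abs(c[...,1])<98)
    print("red",r.sum(),c[r].mean(0) if r.any() else 0)
for t in ([60,170,390],[60,190,390]): rows(t,-30,15);
rows([60,190,390],-30,20)
E
```

```text
t 9.45 tip chest [ 90.2 -40.8 364.3] toolx [-0.022  0.27  -0.963] toolz [ 0.999 -0.024 -0.03 ] F [ 0.5 -0.6 -0.8] q [-0.37  0.43  0.92  0.25  1.93 -0.38] w 0.001
scene 120 605 [111.5 130.6] 139.9
scene 140 650 [109.4 128.5] 160.0
scene 160 692 [103.7 125.8] 180.0
scene 180 691 [104.9 123.5] 200.0
scene 200 713 [101.2 121.1] 220.0
scene 220 651 [ 97.  118.7] 240.0
scene 240 527 [102.7 116.3] 259.9
scene 260 354 [101.8 114.1] 280.0
scene 280 743 [ 78.1 110.8] 300.0
scene 300 621 [ 84.  108.6] 304.7
red 36 [ 92.29365999  27.89879361 123.56406594]
top 120 14 [125.7 126.5] 140.0
top 140 87 [123.4 125.7] 159.9
top 160 105 [121.  123.5] 180.0
top 180 114 [118.7 121. ] 200.0
top 200 122 [116.4 118.7] 220.0
top 220 118 [114.  116.4] 240.0
top 240 133 [111.6 114.1] 259.5
top 260 146 [109.2 111.6] 279.9
top 280 1487 [ 76.2 108.8] 300.0
top 300 1552 [ 78.7 106.5] 307.9
red 223 [ 86.02780911  29.20675176 122.80589913]
15 rows: shift mm [-3.2 14.7 -2.3] deg [-0.08 -0.13 -3.05] | 0.0152
15 rows: shift mm [-3.3 16.1 -2.3] deg [-0.08 -0.13 -3.05] | 0.0166
20 rows: shift mm [-2.6 12.  -1.7] deg [-0.06 -0.1  -2.28] | 0.0124
```

View pics/scene4.png

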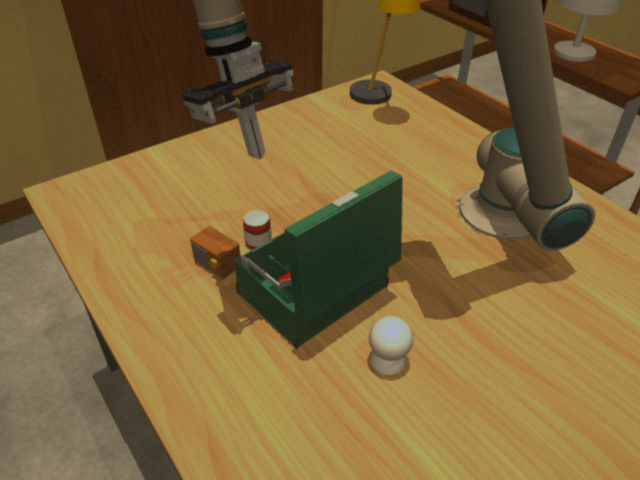

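```bash
python3 - <<'E'
from h import *
rows([30,190,380],-40,20)
E
```

```text
20 rows: shift mm [-3.  12.1 -3.2] deg [-0.05 -0.1  -2.78] | 0.0129
```

>>> {"fn": "apply_moves", "kwargs": {
  "motion": [-0.003,0.012,-0.003,0,-0.1,-2.8,-0.003,0.012,-0.003,0,-0.1,-2.8,-0.003,0.012,-0.003,0,-0.1,-2.8,-0.003,0.012,-0.003,0,-0.1,-2.8,-0.003,0.012,-0.003,0,-0.1,-2.8,-0.003,0.012,-0.003,0,-0.1,-2.8,-0.003,0.012,-0.003,0,-0.1,-2.8,-0.003,0.012,-0.003,0,-0.1,-2.8,-0.003,0.012,-0.003,0,-0.1,-2.8,-0.003,0.012,-0.003,0,-0.1,-2.8]
}}

```text
time: 10.55
tcp_pos: [0.6047, 0.0328, 0.3945]
eef_rot: [-0.246, 1.591, -0.113]
force: [0.5, 0.5, 0.7]
gripper_width: 0.0006
```

```bash
python3 - <<'E'
from h import *
show()
rows([30,190,380],-40,10)
E
```

```text
t 10.55 tip chest [ 59.9  75.4 383.8] toolx [-0.043 -0.223 -0.974] toolz [ 0.999 -0.026 -0.038] F [0.5 0.5 0.7] q [ 0.08  0.31  1.05 -0.23  1.81 -0.06] w 0.001
10 rows: shift mm [-4.5 11.1 -3.2] deg [-0.04 -0.27 -2.71] | 0.0124
```

>>> {"fn": "apply_moves", "kwargs": {
  "motion": [-0.0045,0.011,-0.003,0,-0.2,-2.7,-0.0045,0.011,-0.003,0,-0.2,-2.7,-0.0045,0.011,-0.003,0,-0.2,-2.7,-0.0045,0.011,-0.003,0,-0.2,-2.7,-0.0045,0.011,-0.003,0,-0.2,-2.7,-0.0045,0.011,-0.003,0,-0.2,-2.7,-0.0045,0.011,-0.003,0,-0.2,-2.7,-0.0045,0.011,-0.003,0,-0.2,-2.7,-0.0045,0.011,-0.003,0,-0.2,-2.7,-0.0045,0.011,-0.003,0,-0.2,-2.7]
}}

```text
time: 11.55
tcp_pos: [0.5564, 0.1553, 0.3744]
eef_rot: [-0.651, 1.485, -0.472]
force: [-0.1, -1.4, 0.1]
gripper_width: 0.0004
```

```bash
python3 - <<'E'
from h import *
show()
rows([30,150,285],-50,10)
E
```

```text
t 11.55 tip chest [ 25.  197.5 366.1] toolx [-0.022 -0.658 -0.753] toolz [ 1.     0.002 -0.031] F [-0.1 -1.4  0.1] q [ 0.54  0.4   1.16 -0.66  1.88  0.31] w 0.0
10 rows: shift mm [9.1 2.6 0.6] deg [ 0.13 -0.12 -0.89] | 0.0095
```

>>> {"fn": "apply_moves", "kwargs": {
  "motion": [0.009,0.0026,0.0006,0,0,-0.9,0.009,0.0026,0.0006,0,0,-0.9,0.009,0.0026,0.0006,0,0,-0.9,0.009,0.0026,0.0006,0,0,-0.9,0.009,0.0026,0.0006,0,0,-0.9,0.009,0.0026,0.0006,0,0,-0.9,0.009,0.0026,0.0006,0,0,-0.9,0.009,0.0026,0.0006,0,0,-0.9,0.009,0.0026,0.0006,0,0,-0.9,0.009,0.0026,0.0006,0,0,-0.9]
}}

```text
time: 12.55
tcp_pos: [0.5643, 0.1047, 0.2826]
eef_rot: [-0.784, 1.441, -0.599]
force: [-0.2, 0.3, -0.0]
gripper_width: 0.0006
```

```bash
cat >> h.py <<'E'
def surf(phi,r,off=0):
    s,c=np.sin(phi),np.cos(phi);return 100-r*c+(31+off)*s,100+r*s+(31+off)*c
def lidgoal(phi,tilt,x=30,r=180):
    a=np.radians(tilt); off=8*abs(np.sin(phi+a)); y,z=surf(phi,r,off); return [x,y,z]
E
python3 - <<'E'
from h import *
show()
g=lidgoal(1.45,-50);print(g);g[1]+=3;rows(g,-50,10)
from bench import get_image
d=get_image("scene"); cv2.imwrite(f"pics/scene5.png",d["img"])
E
```

```text
t 12.55 tip chest [ 27.6 145.1 275.7] toolx [-0.021 -0.775 -0.631] toolz [ 0.999  0.003 -0.037] F [-0.2  0.3 -0. ] q [ 0.53  0.46  1.4  -0.78  1.72  0.46] w 0.001
[30, np.float64(113.41813171045669), np.float64(282.95008091011204)]
10 rows: shift mm [ 1.7 -2.4  0.2] deg [ 0.17 -0.12  0.08] | 0.003
```

View pics/scene5.png

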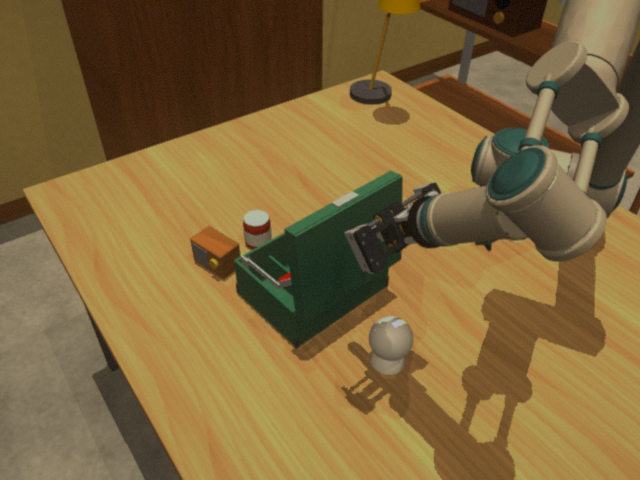

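>>> {"fn": "apply_moves", "kwargs": {
  "motion": [0.0018,-0.0026,0,0,0,0,0.0018,-0.0026,0,0,0,0,0.0018,-0.0026,0,0,0,0,0.0018,-0.0026,0,0,0,0,0.0018,-0.0026,0,0,0,0,0.0018,-0.0026,0,0,0,0,0.0018,-0.0026,0,0,0,0,0.0018,-0.0026,0,0,0,0,0.0018,-0.0026,0,0,0,0,0.0018,-0.0026,0,0,0,0]
}}

```text
time: 13.6
tcp_pos: [0.5682, 0.0723, 0.2914]
eef_rot: [-0.784, 1.442, -0.599]
force: [0.1, 3.9, -0.9]
gripper_width: 0.0002
```

```bash
python3 - <<'E'
from h import *
show()
for phi,t in ((1.35,-50),(1.3,-48)): print(lidgoal(phi,t));rows(lidgoal(phi,t),t,10)
E
```

```text
t 13.6 tip chest [ 28.  112.5 284.4] toolx [-0.021 -0.775 -0.632] toolz [ 0.999  0.004 -0.037] F [ 0.1  3.9 -0.9] q [ 0.48  0.44  1.42 -0.8   1.69  0.43] w 0.0
[30, np.float64(94.41230840981456), np.float64(283.2243296650649)]
10 rows: shift mm [ 1.5 -1.1  0.2] deg [ 0.18 -0.12  0.08] | 0.0018
[30, np.float64(85.1581502774556), np.float64(282.68727851487387)]
10 rows: shift mm [ 2.2 -1.7  0.2] deg [ 0.18 -0.12  0.28] | 0.0028
```

>>> {"fn": "apply_moves", "kwargs": {
  "motion": [0.0022,-0.0017,0,0,0,0.3,0.0022,-0.0017,0,0,0,0.3,0.0022,-0.0017,0,0,0,0.3,0.0022,-0.0017,0,0,0,0.3,0.0022,-0.0017,0,0,0,0.3,0.0022,-0.0017,0,0,0,0.3,0.0022,-0.0017,0,0,0,0.3,0.0022,-0.0017,0,0,0,0.3,0.0022,-0.0017,0,0,0,0.3,0.0022,-0.0017,0,0,0,0.3]
}}

```text
time: 14.6
tcp_pos: [0.5713, 0.044, 0.2909]
eef_rot: [-0.739, 1.458, -0.553]
force: [-1.5, 3.0, 1.7]
gripper_width: 0.0007
```

```bash
python3 - <<'E'
from h import *
show()
for phi,t in ((1.15,-43),(1.1,-41)): print(lidgoal(phi,t));rows(lidgoal(phi,t),t,10)
E
```

```text
t 14.6 tip chest [ 28.   84.4 283.5] toolx [-0.021 -0.736 -0.676] toolz [ 0.999  0.004 -0.035] F [-1.5  3.   1.7] q [ 0.42  0.4   1.44 -0.77  1.63  0.38] w 0.001
[30, np.float64(57.60821240607855), np.float64(278.23172015846853)]
10 rows: shift mm [ 2.3 -1.6  0.2] deg [ 0.16 -0.12  0.44] | 0.0028
[30, np.float64(48.65386888832054), np.float64(275.839654271628)]
10 rows: shift mm [ 3.1 -2.1  0.2] deg [ 0.16 -0.13  0.64] | 0.0037
```

Tracking well; go at about 0.2 rad per call.

>>> {"fn": "apply_moves", "kwargs": {
  "motion": [0.0031,-0.0021,0,0,0,0.6,0.0031,-0.0021,0,0,0,0.6,0.0031,-0.0021,0,0,0,0.6,0.0031,-0.0021,0,0,0,0.6,0.0031,-0.0021,0,0,0,0.6,0.0031,-0.0021,0,0,0,0.6,0.0031,-0.0021,0,0,0,0.6,0.0031,-0.0021,0,0,0,0.6,0.0031,-0.0021,0,0,0,0.6,0.0031,-0.0021,0,0,0,0.6]
}}

```text
time: 15.6
tcp_pos: [0.5757, 0.0034, 0.2836]
eef_rot: [-0.652, 1.488, -0.467]
force: [-0.0, 3.0, 2.2]
gripper_width: 0.0004
```

```bash
python3 - <<'E'
from h import *
show()
for phi,t in ((.9,-33),): print(lidgoal(phi,t));rows(lidgoal(phi,t),t,10)
E
```

```text
t 15.6 tip chest [ 28.1  44.4 275.3] toolx [-0.023 -0.656 -0.755] toolz [ 0.999  0.004 -0.034] F [-0.   3.   2.2] q [ 0.31  0.35  1.47 -0.69  1.54  0.28] w 0.0
[30, np.float64(14.388631284959981), np.float64(261.85211851042936)]
10 rows: shift mm [ 2.9 -1.7  0.2] deg [ 0.14 -0.14  0.8 ] | 0.0034
```

>>> {"fn": "apply_moves", "kwargs": {
  "motion": [0.0032,-0.0017,0,0,0,0.8,0.0032,-0.0017,0,0,0,0.8,0.0032,-0.0017,0,0,0,0.8,0.0032,-0.0017,0,0,0,0.8,0.0032,-0.0017,0,0,0,0.8,0.0032,-0.0017,0,0,0,0.8,0.0032,-0.0017,0,0,0,0.8,0.0032,-0.0017,0,0,0,0.8,0.0032,-0.0017,0,0,0,0.8,0.0032,-0.0017,0,0,0,0.8]
}}

```text
time: 16.6
tcp_pos: [0.5798, -0.0337, 0.2685]
eef_rot: [-0.536, 1.523, -0.353]
force: [-0.4, 1.1, 3.6]
gripper_width: 0.0005
```

```bash
python3 - <<'E'
from h import *
show()
for phi,t in ((.72,-25),(.68,-25)): print(lidgoal(phi,t));rows(lidgoal(phi,t),t,10)
from bench import get_image
d=get_image("scene"); cv2.imwrite(f"pics/scene6.png",d["img"])
E
```

```text
t 16.6 tip chest [ 28.2   8.4 259.2] toolx [-0.025 -0.536 -0.844] toolz [ 0.999  0.004 -0.032] F [-0.4  1.1  3.6] q [ 0.17  0.31  1.48 -0.57  1.45  0.15] w 0.001
[30, np.float64(-13.407724972277478), np.float64(243.67853343291785)]
10 rows: shift mm [ 2.4 -1.3  0.2] deg [ 0.11 -0.15  0.74] | 0.0028
[30, np.float64(-19.256866765429997), np.float64(238.78829844798693)]
10 rows: shift mm [ 3.1 -1.6  0.2] deg [ 0.11 -0.15  0.74] | 0.0035
```

View pics/scene6.png

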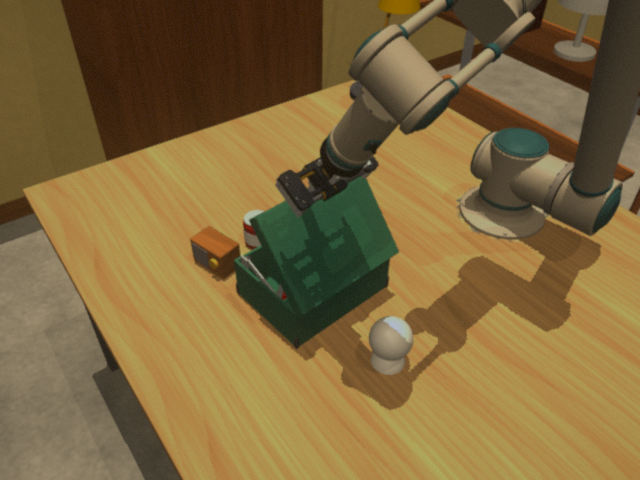

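Lid about half down (edge near pixel 300,200), fingers on it, things untouched. Continue.

>>> {"fn": "apply_moves", "kwargs": {
  "motion": [0.0033,-0.0017,0,0,0,0.75,0.0033,-0.0017,0,0,0,0.75,0.0033,-0.0017,0,0,0,0.75,0.0033,-0.0017,0,0,0,0.75,0.0033,-0.0017,0,0,0,0.75,0.0033,-0.0017,0,0,0,0.75,0.0033,-0.0017,0,0,0,0.75,0.0033,-0.0017,0,0,0,0.75,0.0033,-0.0017,0,0,0,0.75,0.0033,-0.0017,0,0,0,0.75]
}}

```text
time: 17.65
tcp_pos: [0.5833, -0.0671, 0.2454]
eef_rot: [-0.423, 1.55, -0.242]
force: [1.0, 1.1, 1.8]
gripper_width: 0.0005
```

```bash
python3 - <<'E'
from h import *
show()
for phi,t in ((.48,-17),(.44,-17)): print(lidgoal(phi,t));rows(lidgoal(phi,t),t,10)
E
```

```text
t 17.65 tip chest [ 28.1 -23.7 235.4] toolx [-0.027 -0.41  -0.912] toolz [ 1.     0.004 -0.031] F [1.  1.1 1.8] q [ 0.03  0.29  1.49 -0.43  1.37  0.01] w 0.001
[30, np.float64(-44.670585937191426), np.float64(211.91047049189575)]
10 rows: shift mm [ 2.9 -1.3  0.2] deg [ 0.08 -0.16  0.72] | 0.0032
[30, np.float64(-49.164568576231986), np.float64(205.75002361001313)]
10 rows: shift mm [ 3.7 -1.5  0.2] deg [ 0.08 -0.16  0.72] | 0.004
```

>>> {"fn": "apply_moves", "kwargs": {
  "motion": [0.0034,-0.0014,0,0,0,0.75,0.0034,-0.0014,0,0,0,0.75,0.0034,-0.0014,0,0,0,0.75,0.0034,-0.0014,0,0,0,0.75,0.0034,-0.0014,0,0,0,0.75,0.0034,-0.0014,0,0,0,0.75,0.0034,-0.0014,0,0,0,0.75,0.0034,-0.0014,0,0,0,0.75,0.0034,-0.0014,0,0,0,0.75,0.0034,-0.0014,0,0,0,0.75]
}}

```text
time: 18.65
tcp_pos: [0.5863, -0.0945, 0.2162]
eef_rot: [-0.311, 1.571, -0.132]
force: [1.4, 1.1, 2.4]
gripper_width: 0.0004
```

```bash
python3 - <<'E'
from h import *
show()
for phi,t in ((.28,-9),(.24,-9)): print(lidgoal(phi,t));rows(lidgoal(phi,t),t,10)
E
```

```text
t 18.65 tip chest [ 28.2 -49.9 205.6] toolx [-0.027 -0.277 -0.961] toolz [ 1.     0.004 -0.029] F [1.4 1.1 2.4] q [-0.1   0.3   1.51 -0.29  1.31 -0.14] w 0.0
[30, np.float64(-64.15187972153507), np.float64(180.47942352632356)]
10 rows: shift mm [ 2.8 -1.   0.2] deg [ 0.06 -0.16  0.71] | 0.0029
[30, np.float64(-67.31455157849854), np.float64(173.54156144263055)]
10 rows: shift mm [ 3.5 -1.1  0.2] deg [ 0.06 -0.16  0.71] | 0.0037
```

>>> {"fn": "apply_moves", "kwargs": {
  "motion": [0.003,-0.001,0,0,0,0.7,0.003,-0.001,0,0,0,0.7,0.003,-0.001,0,0,0,0.7,0.003,-0.001,0,0,0,0.7,0.003,-0.001,0,0,0,0.7,0.003,-0.001,0,0,0,0.7,0.003,-0.001,0,0,0,0.7,0.003,-0.001,0,0,0,0.7,0.003,-0.001,0,0,0,0.7,0.003,-0.001,0,0,0,0.7]
}}

```text
time: 19.65
tcp_pos: [0.5873, -0.1124, 0.1864]
eef_rot: [-0.205, 1.587, -0.028]
force: [0.8, 0.4, 1.4]
gripper_width: 0.0004
```

```bash
python3 - <<'E'
from h import *
show()
for phi,t in ((.14,-5),(.1,-5)): print(lidgoal(phi,t));rows(lidgoal(phi,t),t,10)
E
```

```text
t 19.65 tip chest [ 27.2 -66.3 175.5] toolx [-0.029 -0.146 -0.989] toolz [ 1.     0.004 -0.029] F [0.8 0.4 1.4] q [-0.21  0.33  1.52 -0.15  1.28 -0.28] w 0.0
[30, np.float64(-73.85420122805854), np.float64(156.2320036729222)]
10 rows: shift mm [ 2.  -0.6  0.3] deg [ 0.04 -0.17  0.34] | 0.0021
[30, np.float64(-75.99574424846196), np.float64(148.9165007629675)]
10 rows: shift mm [ 2.8 -0.7  0.3] deg [ 0.04 -0.17  0.34] | 0.0029
```

>>> {"fn": "apply_moves", "kwargs": {
  "motion": [0.0025,-0.0007,0,0,0,0.4,0.0025,-0.0007,0,0,0,0.4,0.0025,-0.0007,0,0,0,0.4,0.0025,-0.0007,0,0,0,0.4,0.0025,-0.0007,0,0,0,0.4,0.0025,-0.0007,0,0,0,0.4,0.0025,-0.0007,0,0,0,0.4,0.0025,-0.0007,0,0,0,0.4,0.0025,-0.0007,0,0,0,0.4,0.0025,-0.0007,0,0,0,0.4]
}}

```text
time: 20.65
tcp_pos: [0.5871, -0.1227, 0.1597]
eef_rot: [-0.144, 1.595, 0.032]
force: [1.3, 0.9, 1.4]
gripper_width: 0.0002
```

```bash
python3 - <<'E'
from h import *
show()
for phi,t in ((.02,-2),(0,-2)): print(lidgoal(phi,t));rows(lidgoal(phi,t),t,10)
E
```

```text
t 20.65 tip chest [ 26.  -75.7 148.8] toolx [-0.03  -0.069 -0.997] toolz [ 1.     0.004 -0.031] F [1.3 0.9 1.4] q [-0.27  0.35  1.54 -0.08  1.26 -0.36] w 0.0
[30, np.float64(-79.34165772620678), np.float64(134.7127846265252)]
10 rows: shift mm [ 1.4 -0.3  0.4] deg [ 0.03 -0.17  0.2 ] | 0.0015
[30, np.float64(-80.0), np.float64(131.27919597362)]
10 rows: shift mm [ 1.8 -0.4  0.4] deg [ 0.03 -0.17  0.2 ] | 0.0018
```

>>> {"fn": "apply_moves", "kwargs": {
  "motion": [0.0014,-0.0004,0,0,0,0.2,0.0014,-0.0004,0,0,0,0.2,0.0014,-0.0004,0,0,0,0.2,0.0014,-0.0004,0,0,0,0.2,0.0014,-0.0004,0,0,0,0.2,0.0014,-0.0004,0,0,0,0.2,0.0014,-0.0004,0,0,0,0.2,0.0014,-0.0004,0,0,0,0.2,0.0014,-0.0004,0,0,0,0.2,0.0014,0,0,0,0,0]
}}

```text
time: 21.65
tcp_pos: [0.5867, -0.127, 0.1444]
eef_rot: [-0.115, 1.599, 0.059]
force: [1.2, -0.6, 1.7]
gripper_width: 0.0007
```

```bash
python3 - <<'E'
from h import *
show()
E
```

```text
t 21.65 tip chest [ 25.1 -79.5 133.4] toolx [-0.031 -0.033 -0.999] toolz [ 0.999  0.004 -0.032] F [ 1.2 -0.6  1.7] q [-0.3   0.37  1.55 -0.05  1.24 -0.4 ] w 0.001
```

>>> {"fn": "apply_moves", "kwargs": {
  "motion": [0.001,0,0,0,0,0,0.001,0,0,0,0,0,0.001,0,0,0,0,0,0.001,0,0,0,0,0,0.001,0,0,0,0,0,0.001,0,0,0,0,0,0.001,0,0,0,0,0,0.001,0,0,0,0,0,0.001,0,0,0,0,0,0.001,0,0,0,0,0]
}}

```text
time: 22.65
tcp_pos: [0.5867, -0.1273, 0.1424]
eef_rot: [-0.118, 1.593, 0.058]
force: [-1.0, 0.9, 6.1]
gripper_width: 0.0004
```

```bash
python3 - <<'E'
from h import *
show()
E
```

```text
t 22.65 tip chest [ 25.2 -79.9 131.4] toolx [-0.026 -0.037 -0.999] toolz [ 1.     0.004 -0.027] F [-1.   0.9  6.1] q [-0.3   0.37  1.55 -0.05  1.23 -0.4 ] w 0.0
```

>>> {"fn": "apply_moves", "kwargs": {
  "motion": [0.0025,0,0,0,0,0,0.003,0,0,0,0,0,0.003,0,0,0,0,0,0.003,0,0,0,0,0,0.003,0,0,0,0,0,0.003,0,0,0,0,0,0.003,0,0,0,0,0,0.003,0,0,0,0,0,0.003,0,0,0,0,0,0.003,0,0,0,0,0]
}}

```text
time: 23.65
tcp_pos: [0.5866, -0.1273, 0.1422]
eef_rot: [-0.124, 1.576, 0.052]
force: [-3.5, 2.2, 15.0]
gripper_width: 0.0003
```

```bash
python3 - <<'E'
from h import *
show()
E
```

```text
t 23.65 tip chest [ 25.2 -79.9 131.2] toolx [-0.01  -0.045 -0.999] toolz [ 1.     0.005 -0.01 ] F [-3.5  2.2 15. ] q [-0.3   0.36  1.57 -0.05  1.2  -0.4 ] w 0.0
```

At 15 N the lid did not move any further, so it is on the hard stop. I'm backing off straight up.

>>> {"fn": "apply_moves", "kwargs": {
  "motion": [-0.005,0,0,0,0,0,-0.01,0,0,0,0,0,-0.02,0,0,0,0,0,-0.025,0,0,0,0,0,-0.025,0,0,0,0,0,-0.025,0,0,0,0,0,-0.025,0,0,0,0,0,-0.025,0,0,0,0,0,-0.02,0,0,0,0,0,0,0,0,0,0,0]
}}

```text
time: 24.65
tcp_pos: [0.5842, -0.1182, 0.3284]
eef_rot: [-0.123, 1.588, 0.054]
force: [-0.7, -1.2, -0.3]
gripper_width: 0.0007
```

```bash
python3 - <<'E'
from h import *
show()
from bench import get_image
for n in ["scene","top"]:
    d=get_image(n); cv2.imwrite(f"pics/{n}7.png",d["img"])
    W=cloud(d);hsv=cv2.cvtColor(d["img"],cv2.COLOR_BGR2HSV);H,S,V=[hsv[...,i].astype(int) for i in range(3)]
    c=(W-C0)@RC*1000
    g=(d["z_map"]>0)&(H>55)&(H<95)&(S>80)&(V>25)&(abs(c[...,0])<125)&(c[...,2]>115)&(c[...,2]<160)
    for lo in range(-95,100,30):
        m=g&(abs(c[...,1]-lo)<5)
        if m.sum()>10: print(n,lo,m.sum(),np.median(c[m][:,2]).round(1))
    a=np.load(f"pics/{n}0.npz")
    W0=cloud(a)
    for nm,lo,hi in (("lamp",(.48,.13),(.6,.25)),("radio",(.63,-.31),(.74,-.18)),("tin",(.52,-.30),(.615,-.21))):
        for w in (W0,W):
            m=(w[...,2]>.03)&(w[...,2]<.125)&(w[...,0]>lo[0])&(w[...,0]<hi[0])&(w[...,1]>lo[1])&(w[...,1]<hi[1]); print(nm,m.sum(),w[m].mean(0).round(4) if m.any() else 0,end=' ')
        print()
E
```

```text
t 24.65 tip chest [ 23.6 -70.6 317.4] toolx [-0.021 -0.042 -0.999] toolz [ 1.     0.006 -0.021] F [-0.7 -1.2 -0.3] q [-0.29  0.28  1.24 -0.05  1.63 -0.4 ] w 0.001
scene -95 262 130.0
scene -65 347 130.2
scene -35 361 130.2
scene -5 382 130.2
scene 25 425 130.2
scene 55 446 130.3
scene 85 437 130.3
lamp 1567 [0.5522 0.2024 0.0893] lamp 1574 [0.5521 0.2023 0.0892] 
radio 1395 [ 0.6885 -0.2315  0.0602] radio 1308 [ 0.6906 -0.2334  0.0611] 
tin 734 [ 0.574  -0.2436  0.0617] tin 626 [ 0.5747 -0.2464  0.0656] 
top -95 261 130.7
top -65 709 130.7
top -35 499 130.7
top -5 374 130.6
top 25 376 131.0
top 55 590 130.8
top 85 765 130.7
lamp 1520 [0.5386 0.1851 0.0958] lamp 1519 [0.5385 0.185  0.0959] 
radio 1798 [ 0.6811 -0.2423  0.0662] radio 600 [ 0.6805 -0.2666  0.0677] 
tin 985 [ 0.5662 -0.2518  0.0695] tin 346 [ 0.5692 -0.2459  0.07  ]
```

View pics/scene7.png

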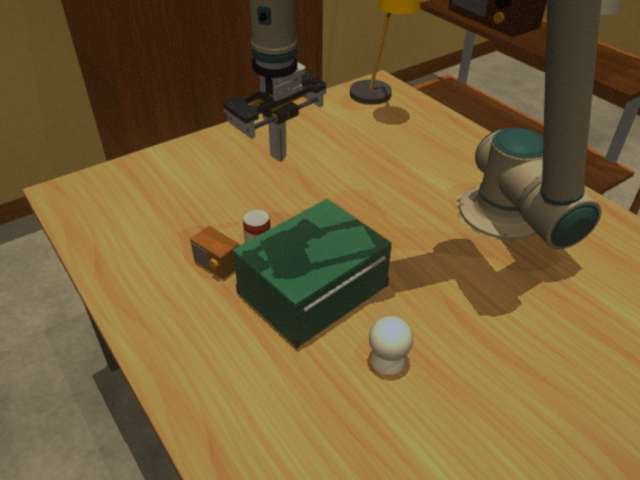

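```bash
python3 -c "
from bench import job_done;print(job_done())"
```

```text
the job is handed in; nothing more can be done
None
```

The chest is shut and the job is handed in, at about 25 s of the 54 s allowed.

- **Stay:** I pressed the red knob down about 43 mm with the closed fingers, at no more than about 10 N by the readings after each move. I then backed off and checked in the images that the stay was folded with the lid still up. The lid had been drawn about 0.17 rad by then.
- **Lid:** I pushed on the outer face near the free edge, following the arc at roughly 0.2 rad/s with about 2–4 N. It stopped moving at 131 mm, and a final 15 N press shifted it no further, so it is on its stop.

**Last checks:**
- **Lid:** its top measured flat at 130–131 mm from hinge to free edge in both cameras, matching fully shut.
- **Gripper:** it was about 185 mm above the lid, with only sensor noise on the force reading.
- **Lamp:** it measured unmoved.
- **Radio and tin:** they look in place in the scene view. Their depth averages differed from the start by a few mm in the scene camera and by up to 24 mm in the top one. I put this down to the shut lid and the arm hiding part of them, and did not check it further; I noticed no contact near them.

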